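# Hold the measuring tweezers at their gauge gap

## Task

The measuring tweezers on the bench stand have to be zeroed at a fixed tip gap: first swing the stand's lock collar round by its lever until the lever points at the locked mark, and leave it there. Then squeeze the two sprung tweezer arms together at their grip pads, from both sides, until the tips are as far apart as the two black lines on the white gauge plate (12 mm), never pinching the tips together, and hold that gap steady: the job finishes with the gripper still holding the tweezers squeezed. Leave the meter, the spool and the jar where they are.

Things in the scene. Friction and masses are not known exactly. Their poses are not given: they have to be found in the camera images.
- stand: Dark steel bench stand, fixed, at varying places and headings. Origin: on the bench under the column's axis. z up, y from the column along the tweezers to the tips, x the line along which they close. In mm: round foot radius 95, 10 thick, tongue 70 wide out to y 215; column radius 18; black head block x +-23, y -30 to 20, top z 106 (highest part); white gauge plate x +-32, y 163 to 213, top z 58.
- collar (a joint): Turn of the brass lock collar (radius 30 mm, z 30 to 50 mm) about the stand's column axis, rad, 0 to 1.5, counter-clockwise from above. Locked = 1.2: its lever points straight at the locked mark. Starts at 0 to 0.45. No detent or stop at the mark; it stays where left (friction about 2 N at the pin). The lever points along -150 degrees + value in the stand's frame (from x towards y).
- lever_pin (a point): Grip point of the upright round steel pin on the collar's lever: diameter 12 mm, 65 mm out from the column axis, from z 40 to 92 mm above the bench, this point at z 77. It may be pinched from above at any gripper heading (it turns between the pads) or pushed.
- lock_mark (a point): The locked mark: black line on top of a small upright aluminium index block (10 x 12 mm, 42 mm tall) at the foot's rim, 88.5 mm out from the column axis. The lever's pointer ends just short of it and is in line with it when locked.
- gauge (a point): Point midway between the two black lines on the white gauge plate's top, right below the tips, z 58 mm. The lines are 12 mm apart (centre to centre), the marked tip gap.
- blade_l: Steel tweezer arm on the stand's -x side, level, 3 x 14 mm; its origin is its hinge in the head, at x -6, y 0, z 76 mm in the stand's frame. Own y axis along the arm to the tip. It turns only in the level plane, against a spring of 4.5 N m/rad; at rest it stands 0.0822 rad open; at the marked gap the two arms are parallel.
- blade_r: The mirror arm on the stand's +x side, hinge at x +6, y 0, z 76 mm in the stand's frame; same sizes and spring.
- tip_l (a point): Tip of blade_l at its inner face, 170 mm from its hinge. The tip gap is the distance from tip_l to tip_r: 40 mm at rest, 12 mm at the mark.
- tip_r (a point): Tip of blade_r at its inner face, likewise.
- pad_l (a point): Centre of the outer face of the ribbed black grip pad on blade_l, 100 mm from the hinge; pad 34 mm long, 24 mm tall (z 64 to 88 mm above the bench). Across both pads' outer faces: 40.5 mm at rest, 24 mm at the marked gap (the tip gap changes 1.7 mm per mm there). At the mark each pad pushes back with about 3.7 N.
- pad_r (a point): Centre of the outer face of the grip pad on blade_r, likewise.
- meter: Red hand multimeter lying flat, loose, 88 x 180 x 36 mm, origin under its centre. Leave alone.
- spool: Bare metal wire spool standing on its flange, loose, 60 mm across, 42 mm tall, origin under its centre. Leave alone.
- flux: Small amber glass jar with black lid, loose, 44 mm across, 45 mm tall, origin under its centre. Leave alone.

How it is judged:
On the way, in this order (a step that is already met when the one before it is completed fails the run):
1. the lock collar is turned to its locked mark (value of joint collar between 1.1 and 1.3 rad), for 0.3 s.
2. with the collar locked, the tweezers are squeezed at both arms to the marked tip gap and held there for a second (all of step 1 and distance between tip_l and tip_r between 0.009 and 0.015 m and contact force between the fingers and blade_l above 0.5 N and contact force between the fingers and blade_r above 0.5 N and angular speed of each of blade_l, blade_r below 0.1 rad/s), for 1 s.
At the end, for the whole second after the job is handed in: The collar stands within 0.1 rad of its locked mark, the fingers press on both tweezer arms (over 0.5 N each), the tip gap is 12 mm within 3 mm and both arms are still (under 0.1 rad/s), all through the last second (all of step 2); the arm keeps its last pose, push and grip.
It fails at once if the tips are pinched together (gap under 4 mm) (distance between tip_l and tip_r below 0.004 m).
It fails at once if the meter is shifted or knocked over (distance of meter from where it was at the start of the episode above 0.02 m or angle between meter's own z axis and vertical above 0.4 rad).
It fails at once if the spool is shifted or knocked over (distance of spool from where it was at the start of the episode above 0.02 m or angle between spool's own z axis and vertical above 0.4 rad).
It fails at once if the flux is shifted or knocked over (distance of flux from where it was at the start of the episode above 0.02 m or angle between flux's own z axis and vertical above 0.4 rad).
It also fails if it takes over 50 s, if anything falls off the work surface, if the arm or the gripper's body presses on something with over 40 N, if the wrist force passes 120 N, or if a joint passes its speed limit or range.

## Robot

A 6-joint arm with a two-finger parallel gripper is mounted at the origin on the work surface. World frame = base frame: x ahead of the robot, y to its left, z up, the work surface at z = 0. Lengths are in m, angles in rad, forces in N, time in s.
With the tool pointing down it reaches from about 0.3 to 0.775 m from the base axis. Payload 14.6 kg.
Tool frame: the origin (TCP) lies on the front face of the gripper's body, between the roots of the fingers; the fingertips stand 97 mm ahead of it and the grasp point (between the pads) lies 78 mm ahead of it; z points along the fingers, x is the direction in which the jaws open and shut, and the axes are right-handed (so a half turn about z gives the same grasp; the last joint's range is limited). The gripper opens to 94 mm and grips with 3 to 60 N. Pads are 16 mm wide; open, the fingers measure 119 mm over their backs; the gripper's body (75 mm by 177 mm) begins 78 mm behind the grasp point.
Start: joints at [1.278, 0.3, 1.521, -0, 1.321, -0.067], TCP at [0.123, 0.536, 0.303] pointing down, gripper open.
Joint ranges: [-3.03, 3.03], [-0.79, 2.21], [0.23, 2.52], [-1.04, 4.18], [0, 3.07], [-2.55, 2.55]. Speed limits (rad/s): [2.22, 2.22, 2.57, 3.14, 3.14, 3.14].

## Interface

Orientations are given as [roll, pitch, yaw] about the fixed x, y, z axes, in that order (R = Rz(yaw) Ry(pitch) Rx(roll)).
In Python, from station import sensors, camera, ctrl gives the robot as it stands.
- The arm moves only by the tool move_arm, never from a script. Its argument "rows" is text: rows parted by semicolons, each of 6 numbers parted by spaces: the shift along the tool's x, y, z in mm, then the turn, a rotation vector about the tool's x, y, z in rad. In form: x y z wx wy wz; .... A call has 1 to 20 rows; each row shifts and turns the pose as measured when the row begins, along the tool's axes as they then stand; what a row does not reach is not made up. A row lasts 1/8 s, in which the tool goes at most 62.5 mm and 10.7 degrees, less where a joint would pass 70% of its speed; a pose out of reach is approached as far as the arm can. A call with a gripper value outside its range is refused whole. "grip" is the opening, from -1 (shut) to 1 (fully open), set as the call begins (left out, the last holds). The fingers move at their own pace and stop on an object; "newtons" is the grip in N (left out, the last holds). Time passes only in rows, so rows that do not move let the fingers close. It gives the time, the measured TCP pose, the force and the opening at its end, in the units of the state.
- sensors.get_obs(): the state, without advancing time (a new reading comes with each control period).
- camera(name): name is "scene" or "top" or "wrist"; returns a dict with "color" (480x640x3 uint8, blue, green, red), "z_map" (480x640 float32, m along the optical axis (not along the pixel's ray), 0 where there is no reading), "mtx" (3x3 intrinsics, pixels), "distortion" ([k1, k2, p1, p2, k3] as OpenCV has them; the pictures are not rectified), "position" and "attitude" of the camera in the world; the wrist camera has in their place "hand_eye" (4x4, takes a point from camera to tool coordinates, whose origin is the TCP and whose axes are the tool frame's). Camera axes: x right, y down, z forward; pixel columns grow to the right and rows downward; lengths in m; the calibration is good to about 2 mm. A picture is of the moment at which its call begins: read the wrist's pose just before it.
- ctrl.hand_in(): hands the job in, once; it reports no verdict.
The state is a dict: "time_s": time; "qpos": joint angles; "joint_vel": joint speeds; "tau": joint torques, N m; "ee_pos": TCP position; "eef_rot": TCP orientation; "force": force on the tool from outside, world axes, zero at the start; "moment": the same for the moment, N m; "grip_width": finger opening in m.
Only numpy, scipy, OpenCV 4.12 (cv2) and the standard library are available. Lean on these libraries where they do the work, as an engineer would, in place of code of your own. Each camera call takes 0.05 s, during which the arm holds its last target.

## Working session

There is one attempt and no reset: what is moved stays moved. The work goes in short steps, Python scripts to look and compute and a tool call to move; the robot and the scene stay as the last step left them, time stands still between calls to the robot, and variables do not carry over. Pictures are saved under pics/ and viewed, and the job is handed in when it is done.

Besides the shell and the picture viewer there is one more tool, called after "Request:" as name(argument=value, ...) on one line, values as JSON. move_arm: Moves the arm, as the interface text tells. Its arguments: {"type":"object","properties":{"rows":{"type":"string"},"grip":{"type":"number"},"newtons":{"type":"number"}},"required":["rows"]}

```bash
ls; mkdir -p pics; python3 - <<'E'
from station import sensors,camera
import cv2,numpy as np,pickle
o=sensors.get_obs();print(o)
d={}
for n in("scene","top","wrist"):
    c=camera(n);d[n]=c;cv2.imwrite(f"pics/a_{n}.png",c["color"]);print(n,c["mtx"],c["distortion"],c.get("position"),c.get("attitude"),c.get("hand_eye"))
pickle.dump((o,d),open("a.pkl","wb"))
E
```

```text
pics
{'time_s': 0.0, 'qpos': array([ 1.27838209e+00,  3.00469007e-01,  1.52158491e+00,  7.57538308e-06,
        1.32071839e+00, -6.66105133e-02]), 'joint_vel': array([-2.02374682e-05, -4.31069693e-04, -2.35389973e-05, -1.16292265e-05,
        2.22115855e-05,  2.44313700e-04]), 'tau': array([ 9.79449615e-04, -5.31799829e+01, -3.52746570e+01,  7.09049148e-02,
        2.43029022e-02, -6.33859395e-05]), 'ee_pos': array([0.12310177, 0.53588733, 0.3020858 ]), 'eef_rot': array([-3.14150681e+00,  1.17654265e-03,  1.34499078e+00]), 'force': array([-0.20892825,  0.28630575,  0.14420458]), 'moment': array([0.00263601, 0.03828122, 0.0215167 ]), 'grip_width': 0.09412724555718416}
scene [[545.11823365   0.         324.34458899]
 [  0.         545.11823365 240.0631925 ]
 [  0.           0.           1.        ]] [-0.10150964  0.          0.          0.          0.        ] [ 0.89501293 -0.57189251  0.82810987] [-2.44478067  0.00733155  0.50367473] None
top [[593.89847815   0.         322.21676576]
 [  0.         593.89847815 242.36511207]
 [  0.           0.           1.        ]] [0.05920086 0.         0.         0.         0.        ] [ 0.36722747 -0.04669185  0.94557282] [-2.89460547  0.00566792 -1.452443  ] None
wrist [[353.39477644   0.         320.75192537]
 [  0.         353.39477644 233.37434113]
 [  0.           0.           1.        ]] [-0.02922515  0.          0.          0.          0.        ] None None [[ 9.99999390e-01 -1.09230643e-03  1.64666243e-04  1.55943678e-04]
 [ 1.01083125e-03  9.64963671e-01  2.62381578e-01 -7.81198643e-02]
 [-4.45498027e-04 -2.62381251e-01  9.64964186e-01 -8.13922588e-02]
 [ 0.00000000e+00  0.00000000e+00  0.00000000e+00  1.00000000e+00]]
```

View pics/a_scene.png

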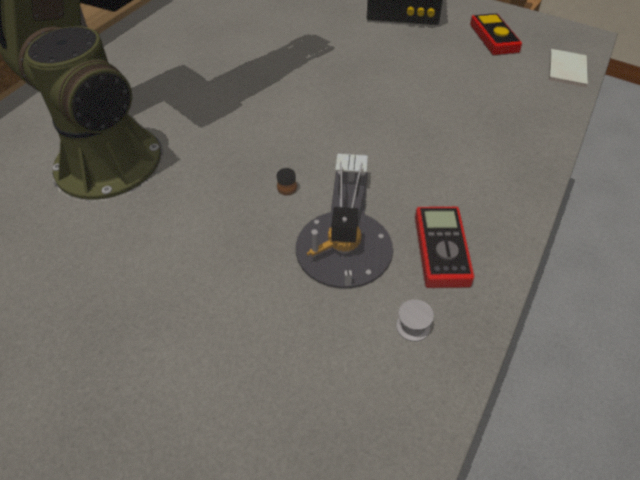

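View pics/a_top.png

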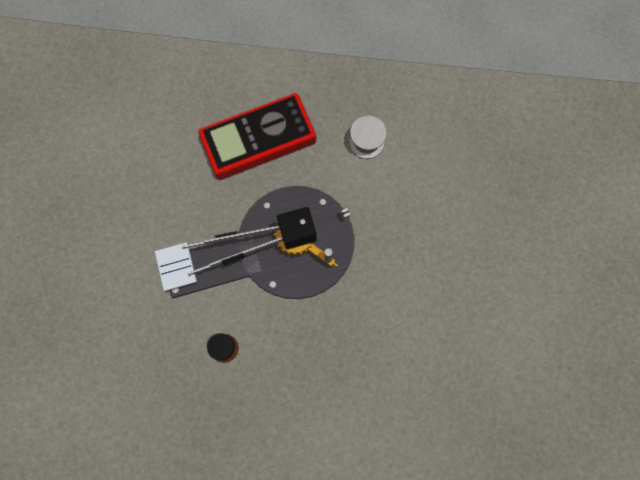

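View pics/a_wrist.png

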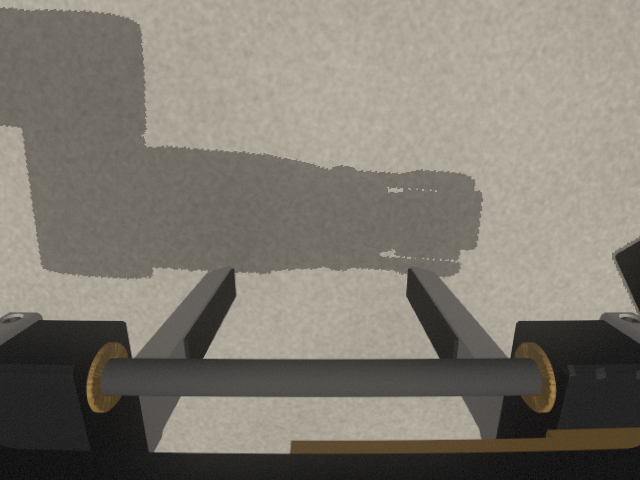

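```bash
cat > h.py <<'E'
import numpy as np,cv2
from scipy.spatial.transform import Rotation as R
def T(c,o=None):
    M=np.eye(4)
    if "hand_eye" in c:
        M[:3,:3]=R.from_euler("xyz",o["eef_rot"]).as_matrix();M[:3,3]=o["ee_pos"];return M@c["hand_eye"]
    M[:3,:3]=R.from_euler("xyz",c["attitude"]).as_matrix();M[:3,3]=c["position"];return M
def ray(c,px,z,o=None):
    M=T(c,o);u=cv2.undistortPoints(np.array(px,float).reshape(-1,1,2),c["mtx"],c["distortion"]).reshape(-1,2)
    d=np.c_[u,np.ones(len(u))]@M[:3,:3].T
    return M[:3,3]+d*((z-M[2,3])/d[:,2])[:,None]
def proj(c,P,o=None):
    M=np.linalg.inv(T(c,o));r=cv2.Rodrigues(M[:3,:3])[0]
    return cv2.projectPoints(np.array(P,float).reshape(-1,1,3),r,M[:3,3],c["mtx"],c["distortion"])[0].reshape(-1,2)
E
python3 - <<'E'
import pickle,cv2,numpy as np
from h import *
o,d=pickle.load(open("a.pkl","rb"))
t=d["top"]["color"]
cv2.imwrite("pics/b_top.png",cv2.resize(t[175:310,150:362],None,fx=3.7,fy=3.7,interpolation=cv2.INTER_CUBIC))
s=d["scene"]["color"]
cv2.imwrite("pics/b_scene.png",cv2.resize(s[145:290,270:480],None,fx=3.8,fy=3.8,interpolation=cv2.INTER_CUBIC))
print(T(d["top"]))
# foot disc mask from depth map top
c=d["top"];z=c["z_map"];v,u=np.mgrid[:480,:640];
M=T(c);p=cv2.undistortPoints(np.c_[u.ravel(),v.ravel()].astype(float).reshape(-1,1,2),c["mtx"],c["distortion"]).reshape(-1,2)
P=(np.c_[p,np.ones(len(p))]*z.reshape(-1,1))@M[:3,:3].T+M[:3,3]
Z=P[:,2].reshape(480,640)
for n,(x,y) in dict(plate=(168,280),foot=(280,275),head=(290,225),pin=(334,263),blk=(346,212),bench=(100,400),meter=(250,140)).items(): print(n,P[y*640+x])
np.save("P.npy",P)
E
```

```text
[[ 0.11807532 -0.96303373  0.24212444  0.36722747]
 [-0.99298847 -0.11311796  0.0343254  -0.04669185]
 [-0.00566789 -0.24447976 -0.96963783  0.94557282]
 [ 0.          0.          0.          1.        ]]
plate [0.50347293 0.20982543 0.05702476]
foot [0.53877969 0.04690463 0.01338602]
head [0.59951702 0.03384404 0.09855391]
pin [ 0.56219807 -0.03680886  0.04168619]
blk [ 0.64623624 -0.04635991  0.04339769]
bench [0.31772671 0.29366242 0.00102231]
meter [0.75214132 0.12376893 0.03855423]
```

View pics/b_top.png

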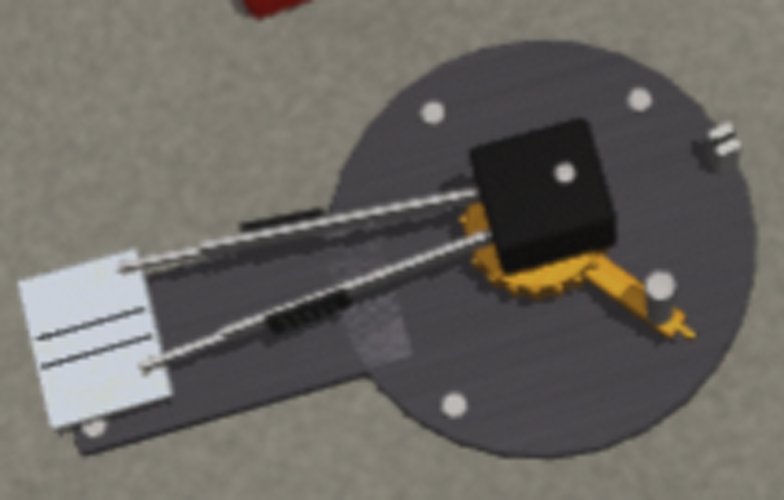

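View pics/b_scene.png

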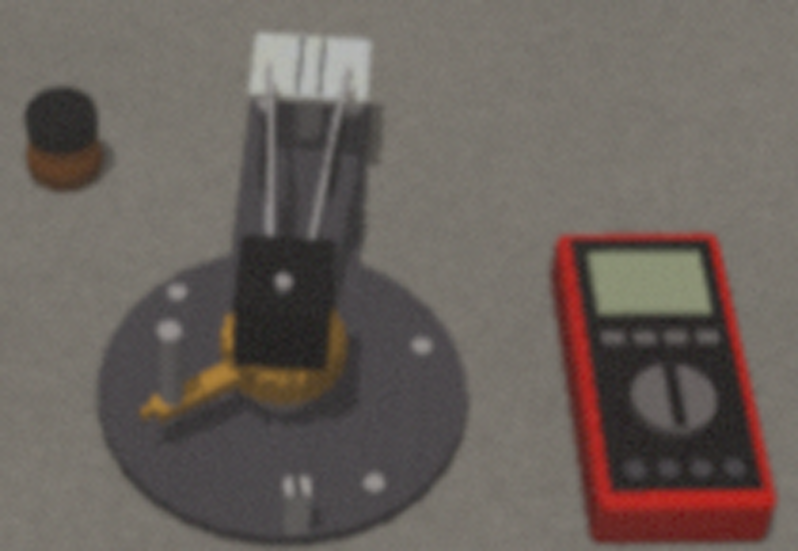

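```bash
python3 - <<'E'
import pickle,cv2,numpy as np
from h import *
o,d=pickle.load(open("a.pkl","rb"))
c=d["top"];s=d["scene"];im=c["color"]
C=lambda x,y:(x/3.7+150-.5+.5/3.7,y/3.7+175-.5+.5/3.7)
# foot circle: dark mask
lo=im.max(2).astype(int)
hsv=cv2.cvtColor(im,cv2.COLOR_BGR2HSV)
pts=[C(757,240),C(543,40),C(545,459),C(700,100),C(690,395),C(390,100),C(400,400),C(620,55),C(460,450)]
W=ray(c,pts,.010)
A=np.c_[2*W[:,:2],np.ones(len(W))];x=np.linalg.lstsq(A,(W[:,:2]**2).sum(1),rcond=None)[0]
print("foot",x[:2],np.sqrt(x[2]+x[:2]@x[:2]))
m=((im.min(2)>150)).astype(np.uint8);m[:, 215:]=0
cn=max(cv2.findContours(m,0,2)[0],key=cv2.contourArea)
r=cv2.minAreaRect(cn);print(r)
pl=ray(c,[C(18,283),C(137,249),C(172,395),C(52,430)],.058);print("plate",pl[:,:2],"c",pl.mean(0)[:2],[np.linalg.norm(pl[i]-pl[i-1]) for i in range(4)])
pr=ray(c,cv2.boxPoints(r),.058);print("rect",pr.mean(0)[:2])
cen=x[:2];yd=pl.mean(0)[:2]-cen;print("len (188)",np.linalg.norm(yd),"yaw y",np.arctan2(yd[1],yd[0]))
for a,b in((0,1),(3,2)):
    e=pl[a]-pl[b];print("edge dir",np.arctan2(e[1],e[0]))
L=ray(c,[C(36,338),C(144,309),C(41,366),C(152,336)],.058)
for a,b in((0,1),(2,3)):
    e=L[a]-L[b];print("line dir",np.arctan2(e[1],e[0]))
print("lines mid",L.mean(0)[:2])
# head top corners
hd=ray(c,[C(470,150),C(586,118),C(614,212),C(507,248)],.106);print("head",hd.mean(0)[:2],[np.linalg.norm(hd[i]-hd[i-1]) for i in range(4)])
S=lambda x,y:(x/3.8+270,y/3.8+145)
print("pin top",ray(c,[C(660,285)],.092),"scene",ray(s,[S(168,330)],.092))
print("mark top",ray(c,[C(724,138)],.042),"scene",ray(s,[S(297,487)],.042))
print("scene plate",ray(s,[S(253,33),S(371,40),S(371,101),S(248,93)],.058).mean(0))
print("scene foot bits", ray(s,[S(98,390),S(468,395)],.010).mean(0))
E
```

```text
foot [0.59899568 0.02902817] 0.09479392499868491
((185.05442810058594, 263.09600830078125), (40.7889289855957, 56.36580276489258), 74.47589111328125)
plate [[0.54517718 0.2381112 ]
 [0.56520579 0.19199385]
 [0.50609645 0.16710263]
 [0.48624609 0.2129158 ]] c [0.52568138 0.20253087] [np.float64(0.06409120221823379), np.float64(0.0502787761101667), np.float64(0.06413647152941152), np.float64(0.04992878440728744)]
rect [0.53239994 0.18853915]
len (188) 0.18835650690186628 yaw y 1.9705935794067946
edge dir 1.980514871629747
edge dir 1.9796672287224444
line dir 1.9609908669788736
line dir 1.961523083740755
lines mid [0.52619205 0.20321887]
head [0.60052839 0.02355409] [np.float64(0.043137989369872926), np.float64(0.048039480950786057), np.float64(0.04057792745895694), np.float64(0.044611825773941904)]
pin top [[ 0.56731236 -0.02664599  0.092     ]] scene [[ 0.56784419 -0.02684721  0.092     ]]
mark top [[ 0.64665288 -0.04526005  0.042     ]] scene [[ 0.64717782 -0.04580038  0.042     ]]
scene plate [0.52711053 0.20304132 0.058     ]
scene foot bits [0.60343419 0.0252049  0.01      ]
```

Request:
move_arm(rows="-20 25 0 0 0 0; -35 43 0 0 0 0; -35 43 0 0 0 0; -35 43 0 0 0 0; -35 43 0 0 0 0; -35 43 0 0 0 0; -35 43 0 0 0.0 0.17; -35 43 0 0 0 0; -35 43 0 0 0 0; -35 43 0 0 0 0; -35 43 0 0 0 0; 0 0 0 0 0 0.17; 0 0 0 0 0 0.17; 0 0 0 0 0 0.17; 0 0 0 0 0 0.17; 0 0 0 0 0 0.17", grip=0.1, newtons=20)

```text
time_s: 2.15
ee_pos: [0.4599, 0.0348, 0.3003]
eef_rot: [3.14, 0.003, 0.294]
force: [-0.5, -0.3, 0.6]
grip_width: 0.0515
```

```bash
cat > go.py <<'E'
import sys
from station import sensors
from h import *
def go(x,y,z,yaw):
    o=sensors.get_obs();Rm=R.from_euler("xyz",o["eef_rot"])
    Rt=R.from_euler("xyz",[np.pi,0,yaw])
    print("t",o["time_s"],"pos",o["ee_pos"].round(4),"rot",o["eef_rot"].round(4),"F",o["force"].round(1),"w",round(o["grip_width"],4),"q",o["qpos"].round(2))
    print("tool shift mm",(Rm.inv().apply(np.array([x,y,z])-o["ee_pos"])*1000).round(1),"rot",(Rm.inv()*Rt).as_rotvec().round(3))
if __name__=="__main__": go(*map(float,sys.argv[1:5]))
E
python3 go.py .5675 -.0267 .155 0
```

```text
t 2.15 pos [0.4599 0.0348 0.3003] rot [3.1401 0.0035 0.2942] F [-0.5 -0.3  0.6] w 0.0515 q [-0.    0.1   1.76 -0.    1.28 -0.3 ]
tool shift mm [ 85.7  89.9 145.2] rot [0.002 0.003 0.294]
```

Request:
move_arm(rows="0 0 0 0 0 0.15; 0 0 0 0 0 0.147; 40 20 0 0 0 0; 40 24 0 0 0 0; 27 17 0 0 0 0; 0 0 0 0 0 0")

```text
time_s: 2.9
ee_pos: [0.5685, -0.0294, 0.299]
eef_rot: [3.139, 0.005, -0.015]
force: [-0.3, 0.7, -0.6]
grip_width: 0.0513
```

```bash
python3 go.py .5675 -.0267 .155 0; python3 - <<'E'
from station import sensors,camera
import cv2
from h import *
o=sensors.get_obs();c=camera("wrist");cv2.imwrite("pics/c_wrist.png",c["color"])
print(proj(c,[[.5675,-.0267,.092],[.6469,-.0455,.042]],o))
import pickle;pickle.dump((o,c),open("c.pkl","wb"))
E
```

```text
t 2.9 pos [ 0.5685 -0.0294  0.299 ] rot [ 3.1393  0.0047 -0.0151] F [-0.3  0.7 -0.6] w 0.0513 q [-0.12  0.35  1.47 -0.    1.33 -0.1 ]
tool shift mm [ -0.3  -3.  144. ] rot [ 0.002  0.005 -0.015]
[[322.8688284  228.06687841]
 [403.12605582 232.66953836]]
```

View pics/c_wrist.png

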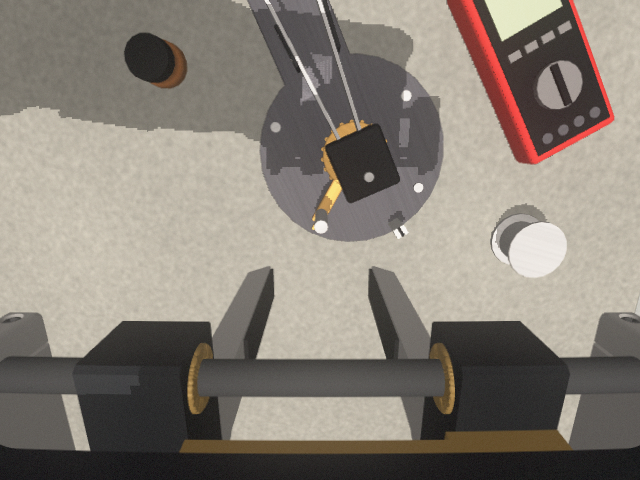

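The wrist view shows the pin top at (321, 227), against a predicted (323, 228), and the index block at (400, 231), so the positions agree. I'll go down and pinch the pin.

Request:
move_arm(rows="-0.5 -2.7 20 0.002 0.005 -0.015; 0 0 35 0 0 0; 0 0 35 0 0 0; 0 0 30 0 0 0; 0 0 20 0 0 0; 0 0 4 0 0 0")

```text
time_s: 3.7
ee_pos: [0.5634, -0.0222, 0.1529]
eef_rot: [-3.141, -0.002, 0.004]
force: [0.7, -0.1, -0.1]
grip_width: 0.0519
```

```bash
python3 go.py .5675 -.0267 .155 0
```

```text
t 3.7 pos [ 0.5634 -0.0222  0.1529] rot [-3.1413e+00 -1.5000e-03  4.1000e-03] F [ 0.7 -0.1 -0.1] w 0.0519 q [-0.1   0.5   1.62  0.    1.02 -0.11]
tool shift mm [ 4.   4.5 -2.1] rot [-0.    -0.002  0.004]
```

Request:
move_arm(rows="4 4.5 -2 0 0 0.004; 0 0 0 0 0 0")

```text
time_s: 3.95
ee_pos: [0.5678, -0.0266, 0.1568]
eef_rot: [-3.142, -0.003, 0.0]
force: [0.0, 0.0, -0.1]
grip_width: 0.0517
```

Request:
move_arm(rows="0 0 0 0 0 0; 0 0 0 0 0 0; 0 0 0 0 0 0; 0 0 0 0 0 0", grip=-1, newtons=20)

```text
time_s: 4.45
ee_pos: [0.5681, -0.0267, 0.1582]
eef_rot: [3.141, -0.006, 0.0]
force: [0.6, 0.6, 0.3]
grip_width: 0.0153
```

```bash
python3 go.py .5675 -.0267 .155 0
```

```text
t 4.45 pos [ 0.5681 -0.0267  0.1582] rot [ 3.1414e+00 -5.6000e-03  2.0000e-04] F [0.6 0.6 0.3] w 0.0153 q [-0.11  0.5   1.61  0.    1.03 -0.11]
tool shift mm [-0.7  0.   3.2] rot [ 0.    -0.006  0.   ]
```

Request:
move_arm(rows="0 0 2 0 0.005 0; 0 0 0 0 0 0; 5.3 2.7 0 0 0 0; 5.4 2.2 0 0 0 0; 5.6 1.7 0 0 0 0; 5.7 1.2 0 0 0 0")

```text
time_s: 5.2
ee_pos: [0.5912, -0.0348, 0.1576]
eef_rot: [-3.141, -0.01, 0.001]
force: [-3.1, 7.3, 3.0]
grip_width: 0.0114
```

```bash
python3 go.py .5887 -.0352 .155 0
```

```text
t 5.2 pos [ 0.5912 -0.0348  0.1576] rot [-3.1415e+00 -9.6000e-03  8.0000e-04] F [-3.1  7.3  3. ] w 0.0114 q [-0.12  0.54  1.54  0.    1.05 -0.12]
tool shift mm [-2.5  0.4  2.6] rot [-0.    -0.01   0.001]
```

Request:
move_arm(rows="4.6 0.5 0.5 0 0.005 0; 4.6 0 0.5 0 0 0; 5.8 -0.4 0.5 0 0 0; 5.8 -1 0.5 0 0 0; 5.5 -1.5 0 0 0 0")

```text
time_s: 5.82
ee_pos: [0.6202, -0.031, 0.1572]
eef_rot: [-3.139, -0.016, 0.001]
force: [-5.2, 3.3, 3.8]
grip_width: 0.0115
```

```bash
python3 go.py .6336 -.0260 .155 0
```

```text
t 5.825 pos [ 0.6202 -0.031   0.1572] rot [-3.1389e+00 -1.6000e-02  1.4000e-03] F [-5.2  3.3  3.8] w 0.0115 q [-0.11  0.6   1.45  0.01  1.08 -0.11]
tool shift mm [13.4 -5.   2.5] rot [-0.003 -0.016  0.001]
```

Request:
move_arm(rows="5 -1.7 0 0 0.008 0; 4.5 -2 0 0 0.008 0; 4 -1.5 0 0 0 0; 0 0 0 0 0 0")

```text
time_s: 6.32
ee_pos: [0.6346, -0.0245, 0.1572]
eef_rot: [-3.137, -0.029, 0.002]
force: [-4.0, 2.0, 6.4]
grip_width: 0.0117
```

```bash
cat > chk.py <<'E'
from station import sensors,camera
import cv2,pickle,sys
from h import *
o=sensors.get_obs();print(o["grip_width"])
c=camera("top");s=camera("scene")
pickle.dump((o,c,s),open(sys.argv[1]+".pkl","wb"))
cv2.imwrite(f"pics/{sys.argv[1]}_t.png",cv2.resize(c["color"][175:310,150:362],None,fx=3.7,fy=3.7,interpolation=cv2.INTER_CUBIC))
cv2.imwrite(f"pics/{sys.argv[1]}_s.png",cv2.resize(s["color"][145:290,270:480],None,fx=3.8,fy=3.8,interpolation=cv2.INTER_CUBIC))
E
python3 go.py .6336 -.0260 .155 0; python3 chk.py d
```

```text
t 6.325 pos [ 0.6346 -0.0245  0.1572] rot [-3.1373e+00 -2.8800e-02  2.3000e-03] F [-4.   2.   6.4] w 0.0117 q [-0.1   0.62  1.41  0.01  1.08 -0.1 ]
tool shift mm [-1.   1.5  2.2] rot [-0.004 -0.029  0.002]
0.011726957143925052
```

View pics/d_s.png

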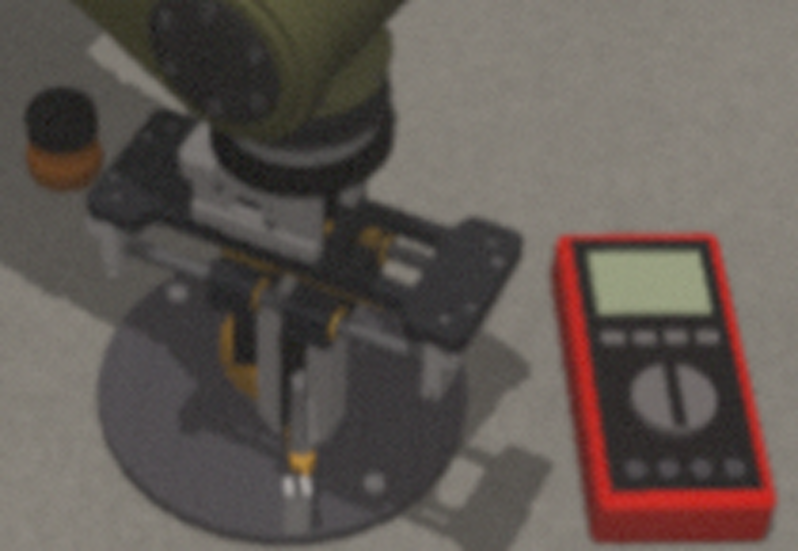

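View pics/d_t.png

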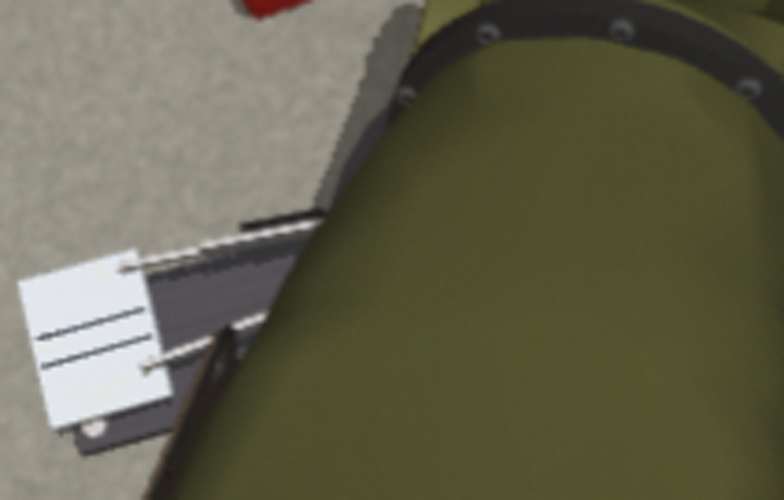

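```bash
python3 - <<'E'
import pickle
from h import *
o,c,s=pickle.load(open("d.pkl","rb"))
S=lambda x,y:(x/3.8+270-.37,y/3.8+145-.37)
for n,p,z in(("tip",(302,471),.045),("tipmid",(302,461),.047),("mark",(297,487),.042),("pinbase",(303,380),.092)):
    q=ray(s,[S(*p)],z)[0][:2]-[.599,.029];print(n,np.linalg.norm(q),np.arctan2(q[1],q[0]))
p=proj(s,[[.599+r*np.cos(-1.01),.029+r*np.sin(-1.01),.045] for r in(.065,.075,.083)])
print((p-[269.63,144.63])*3.8)
E
```

```text
tip 0.08117058185642424 -0.9692491717943585
tipmid 0.07679264159530913 -0.9627163558193889
mark 0.08810636341919706 -1.0051932533703996
pinbase 0.06423614980537448 -0.9488024879968131
[[292.19693281 444.40410796]
 [293.944725   461.0743341 ]
 [295.35842525 474.56508362]]
```

Request:
move_arm(rows="-2.5 1.6 0 0 0 0; 0 0 0 0 0 0")

```text
time_s: 6.68
ee_pos: [0.6325, -0.0259, 0.1573]
eef_rot: [-3.137, -0.03, 0.002]
force: [-4.4, 2.8, 3.9]
grip_width: 0.0115
```

```bash
python3 go.py .6336 -.0260 .155 0; python3 chk.py e
```

```text
t 6.675 pos [ 0.6325 -0.0259  0.1573] rot [-3.1366e+00 -2.9900e-02  2.2000e-03] F [-4.4  2.8  3.9] w 0.0115 q [-0.1   0.62  1.42  0.01  1.08 -0.11]
tool shift mm [1.  0.1 2.3] rot [-0.005 -0.03   0.002]
0.011487601376349344
```

View pics/e_s.png

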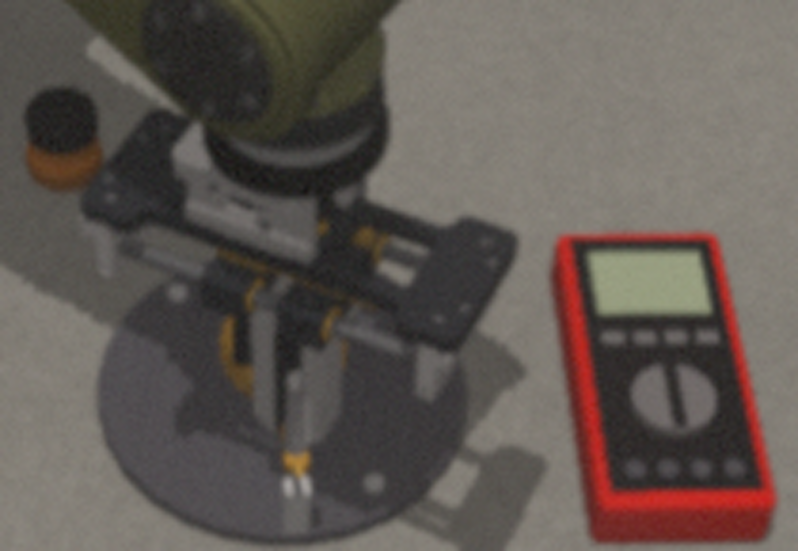

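Request:
move_arm(rows="0 0 0 0 0 0; 0 0 0 0 0 0; 0 0 0 0 0 0; 0 0 -20 0 0 0; 0 0 -40 0 0 0; 0 0 -40 0 0.03 0; 0 0 -20 0 0 0; 0 0 0 0 0 0", grip=-0.1)

```text
time_s: 7.78
ee_pos: [0.6285, -0.0274, 0.2862]
eef_rot: [-3.139, -0.067, 0.001]
force: [0.5, -0.7, -0.4]
grip_width: 0.0421
```

```bash
python3 go.py .5601 .1211 .275 0.4; python3 chk.py f; python3 - <<'E'
from station import sensors,camera
import cv2,pickle
from h import *
o=sensors.get_obs();c=camera("wrist");cv2.imwrite("pics/f_wrist.png",c["color"]);pickle.dump((o,c),open("fw.pkl","wb"))
E
```

```text
t 7.775 pos [ 0.6285 -0.0274  0.2862] rot [-3.1386e+00 -6.6600e-02  1.4000e-03] F [ 0.5 -0.7 -0.4] w 0.0421 q [-0.1   0.46  1.34  0.01  1.28 -0.11]
tool shift mm [ -68.7 -148.6    7. ] rot [ 0.01  -0.066 -0.398]
0.04209515489108182
```

View pics/f_s.png

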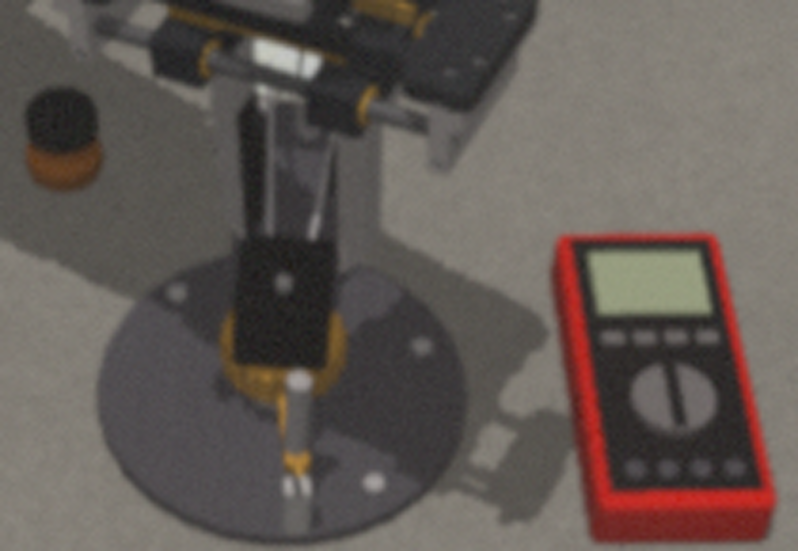

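View pics/f_wrist.png

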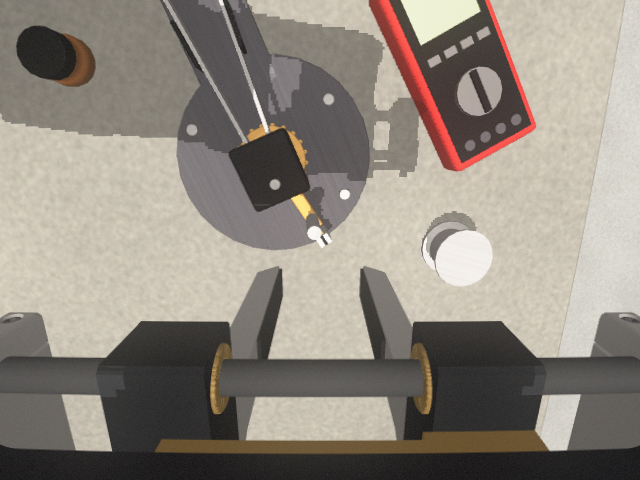

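```bash
python3 - <<'E'
import pickle
from h import *
o,c,s=pickle.load(open("f.pkl","rb"))
S=lambda x,y:(x/3.8+270-.37,y/3.8+145-.37)
for n,p,z in(("pin",(298,379),.092),("tip",(297,470),.045),("mark",(297,486),.042)):
    q=ray(s,[S(*p)],z)[0][:2]-[.599,.029];print(n,np.linalg.norm(q),np.arctan2(q[1],q[0]))
o,c=pickle.load(open("fw.pkl","rb"))
for n,p,z in(("pin",(314.5,233),.092),("mark",(322,239),.042)):
    q=ray(c,[p],z,o)[0][:2]-[.599,.029];print(n,np.linalg.norm(q),np.arctan2(q[1],q[0]))
E
```

```text
pin 0.06339889289199573 -0.9834435120548719
tip 0.0803715678895704 -0.997561634598553
mark 0.0875228318619582 -1.0045975471954998
pin 0.06298676909191754 -0.9926406768235649
mark 0.08439388352804213 -1.0255045595409906
```

Request:
move_arm(rows="0 0 0 0.01 -0.066 -0.1; 0 0 0 0 0 -0.15; 0 0 0 0 0 -0.15; -2 -40 0 0 0 0; -2 -45 0 0 0 0; -3 -45 0 0 0 0; 0 0 0 0 0 0", grip=0.6)

```text
time_s: 8.8
ee_pos: [0.5662, 0.0915, 0.2752]
eef_rot: [-3.123, 0.016, 0.415]
force: [-0.2, -1.1, -0.5]
grip_width: 0.075
```

```bash
python3 go.py .5601 .1211 .275 0.405
```

```text
t 8.8 pos [0.5662 0.0915 0.2752] rot [-3.1228  0.0161  0.4146] F [-0.2 -1.1 -0.5] w 0.075 q [ 0.09  0.38  1.48  0.01  1.3  -0.33]
tool shift mm [  6.3 -29.5   0.7] rot [-0.019  0.016  0.009]
```

Request:
move_arm(rows="6 -28 0 -0.018 0.016 0.009; 0 0 0 0 0 0; 0 0 0 0 0 0")

```text
time_s: 9.18
ee_pos: [0.5608, 0.1185, 0.2732]
eef_rot: [-3.141, 0.004, 0.405]
force: [0.9, 0.7, 0.1]
grip_width: 0.0753
```

```bash
python3 go.py .5601 .1211 .154 0.405;  python3 - <<'E'
from station import sensors,camera
import cv2,pickle
from h import *
o=sensors.get_obs();c=camera("wrist");cv2.imwrite("pics/g_wrist.png",c["color"]);pickle.dump((o,c),open("gw.pkl","wb"))
c1,s1=np.cos(.4),np.sin(.4)
f=lambda x,y,z:[.599+x*c1-y*s1,.029+x*s1+y*c1,z]
print(proj(c,[f(0,188,0) if 0 else f(0,.188,.058),f(-.02,.1,.088),f(.02,.1,.088),f(-.02,.17,.076),f(.02,.17,.076)],o))
E
```

```text
t 9.175 pos [0.5608 0.1185 0.2732] rot [-3.1406  0.0039  0.4045] F [0.9 0.7 0.1] w 0.0753 q [ 0.14  0.38  1.49 -0.    1.28 -0.26]
tool shift mm [  0.9  -2.6 119.2] rot [-0.001  0.004 -0.   ]
[[324.39099438 120.90466456]
 [298.41217425 236.41921061]
 [349.44636845 236.64967528]
 [298.28775504 144.23274709]
 [350.49209559 144.43411779]]
```

View pics/g_wrist.png

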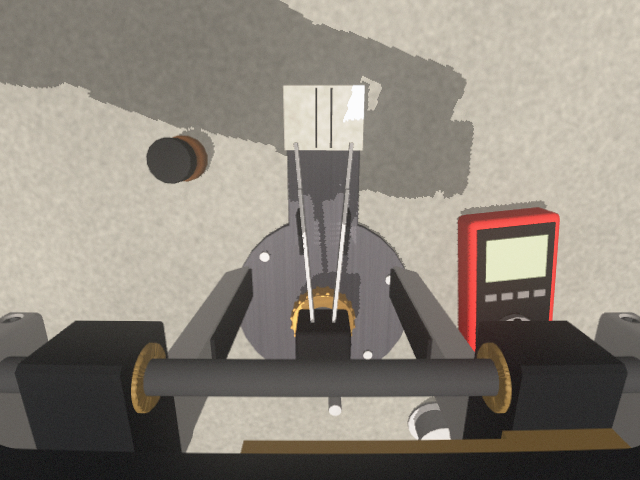

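The plate centre is at (324, 118), against a predicted (324, 121). The arms run straight up the image, so the heading is right. I'll go down next.

Request:
move_arm(rows="1 -3 25 0 0.003 0; 0 0 30 0 0 0; 0 0 20 0 0 0; 0 0 0 0 0 0")

```text
time_s: 9.72
ee_pos: [0.5616, 0.1179, 0.1957]
eef_rot: [-3.14, 0.002, 0.4]
force: [0.6, 0.9, 0.4]
grip_width: 0.0752
```

```bash
python3 go.py .5601 .1211 .154 0.405
```

```text
t 9.725 pos [0.5616 0.1179 0.1957] rot [-3.1404e+00  1.6000e-03  4.0030e-01] F [0.6 0.9 0.4] w 0.0752 q [ 0.14  0.46  1.56  0.    1.12 -0.26]
tool shift mm [-0.1 -3.5 41.7] rot [-0.001  0.002 -0.005]
```

Request:
move_arm(rows="0 -3.5 20 0 0 0; 0 0 16 0 0 0; 0 0 5 0 0 0; 0 0 0 0 0 0")

```text
time_s: 10.22
ee_pos: [0.5619, 0.1197, 0.1563]
eef_rot: [-3.141, -0.002, 0.399]
force: [0.4, -0.4, 0.3]
grip_width: 0.0753
```

```bash
python3 go.py .5601 .1211 .154 0.405
```

```text
t 10.225 pos [0.5619 0.1197 0.1563] rot [-3.1413e+00 -1.8000e-03  3.9860e-01] F [ 0.4 -0.4  0.3] w 0.0753 q [ 0.15  0.51  1.59  0.    1.04 -0.25]
tool shift mm [-1.2 -2.   2.3] rot [-0.    -0.002 -0.006]
```

Request:
move_arm(rows="-1.2 -2 2 0 0 -0.005; 0 0 0 0 0 0; 0 0 0 0 0 0; 0 0 0 0 0 0", grip=-0.3, newtons=10)

```text
time_s: 10.72
ee_pos: [0.5604, 0.1213, 0.1558]
eef_rot: [3.141, -0.004, 0.404]
force: [-0.2, 1.2, -0.8]
grip_width: 0.0385
```

```bash
python3 go.py .5601 .1211 .154 0.405
```

```text
t 10.725 pos [0.5604 0.1213 0.1558] rot [ 3.1413 -0.004   0.4041] F [-0.2  1.2 -0.8] w 0.0385 q [ 0.15  0.51  1.59  0.    1.03 -0.26]
tool shift mm [-0.4  0.   1.8] rot [ 0.    -0.004 -0.001]
```

Request:
move_arm(rows="0 0 1.5 0 0 0; 0 0 0 0 0 0; 0 0 0 0 0 0; 0 0 0 0 0 0")

```text
time_s: 11.22
ee_pos: [0.5606, 0.1213, 0.1544]
eef_rot: [3.141, -0.004, 0.404]
force: [-0.0, -0.1, 1.3]
grip_width: 0.0325
```

```bash
python3 go.py .5601 .1211 .154 0.405
```

```text
t 11.225 pos [0.5606 0.1213 0.1544] rot [ 3.1412 -0.0044  0.4041] F [-0.  -0.1  1.3] w 0.0325 q [ 0.15  0.51  1.59  0.    1.03 -0.26]
tool shift mm [-0.5 -0.   0.4] rot [ 0.    -0.004 -0.001]
```

Request:
move_arm(rows="0 0 0 0 0 0; 0 0 0 0 0 0; 0 0 0 0 0 0; 0 0 0 0 0 0; 0 0 0 0 0 0; 0 0 0 0 0 0", grip=-0.42)

```text
time_s: 11.98
ee_pos: [0.5605, 0.1215, 0.1544]
eef_rot: [3.142, -0.004, 0.404]
force: [-0.2, 1.4, 0.3]
grip_width: 0.0276
```

```bash
python3 go.py .5601 .1211 .154 0.405; python3 chk.py h
```

```text
t 11.975 pos [0.5605 0.1215 0.1544] rot [ 3.1416 -0.0044  0.4041] F [-0.2  1.4  0.3] w 0.0276 q [ 0.15  0.51  1.59  0.    1.03 -0.26]
tool shift mm [-0.5  0.2  0.4] rot [ 0.    -0.004 -0.001]
0.02755263306345793
```

View pics/h_t.png

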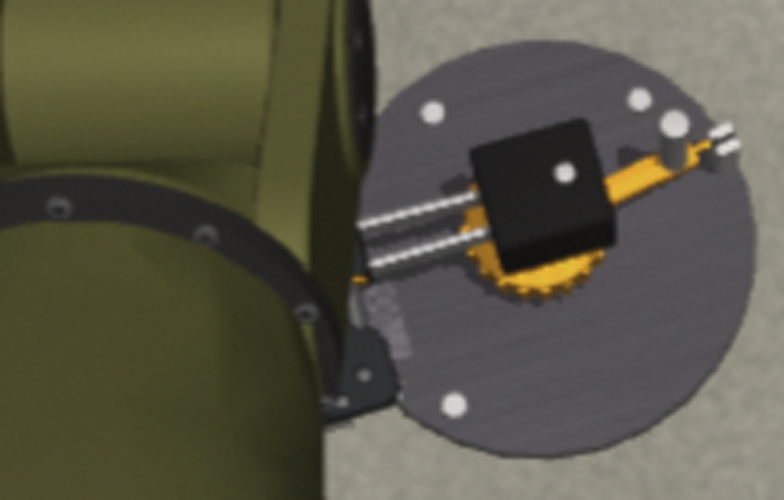

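The top view shows the lever in line with the mark at (722, 138), and both arms still a little open. I'll make the last squeeze and check the tips with the wrist and scene cameras.

Request:
move_arm(rows="0 0 0 0 0 0; 0 0 0 0 0 0; 0 0 0 0 0 0; 0 0 0 0 0 0; 0 0 0 0 0 0; 0 0 0 0 0 0", grip=-0.49)

```text
time_s: 12.82
ee_pos: [0.5604, 0.1216, 0.1544]
eef_rot: [-3.141, -0.004, 0.404]
force: [-0.5, 1.2, 1.1]
grip_width: 0.0245
```

```bash
python3 go.py .5601 .1211 .154 0.405; python3 chk.py i; python3 - <<'E'
from station import sensors,camera
import cv2,pickle
from h import *
o=sensors.get_obs();c=camera("wrist");pickle.dump((o,c),open("iw.pkl","wb"))
cv2.imwrite("pics/i_wrist.png",c["color"])
cv2.imwrite("pics/i_wz.png",cv2.resize(c["color"][0:140,220:420],None,fx=4,fy=4,interpolation=cv2.INTER_CUBIC))
E
```

```text
t 12.825 pos [0.5604 0.1216 0.1544] rot [-3.1415 -0.0042  0.4042] F [-0.5  1.2  1.1] w 0.0245 q [ 0.15  0.51  1.59  0.    1.03 -0.26]
tool shift mm [-0.5  0.3  0.4] rot [-0.    -0.004 -0.001]
0.024509327587572766
```

View pics/i_wrist.png

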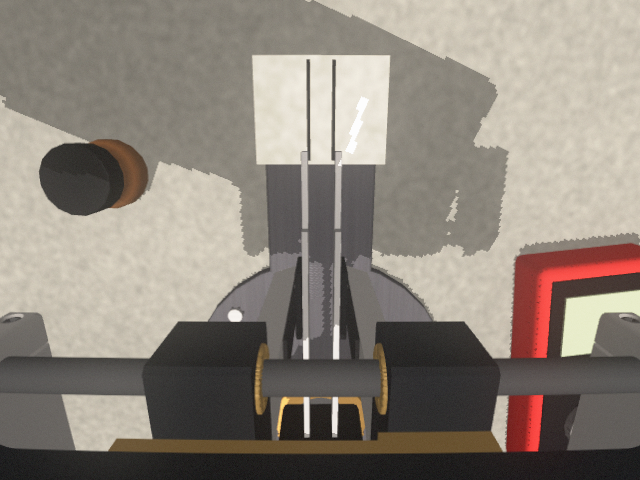

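View pics/i_s.png

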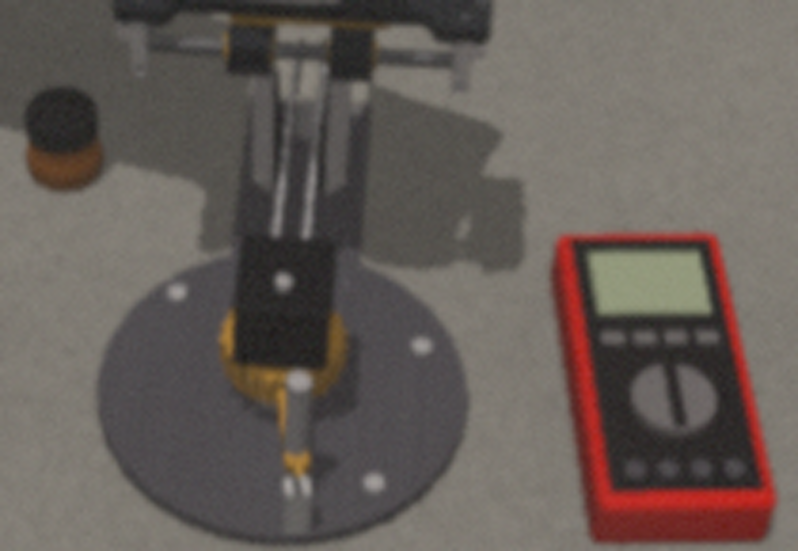

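View pics/i_t.png

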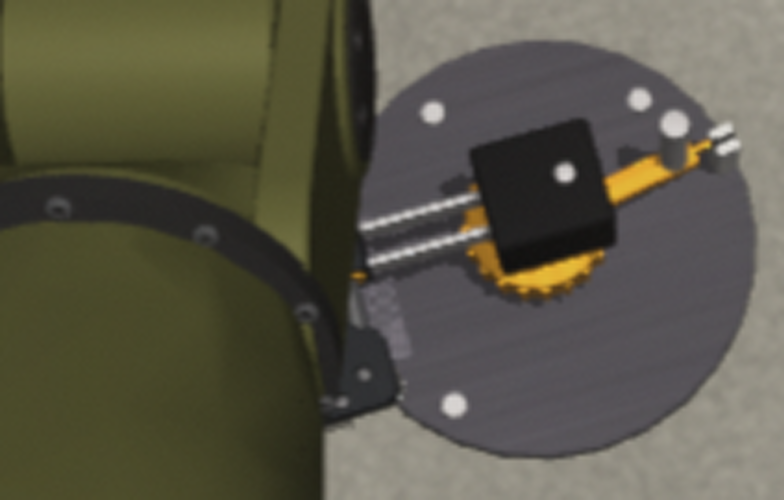

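View pics/i_wz.png

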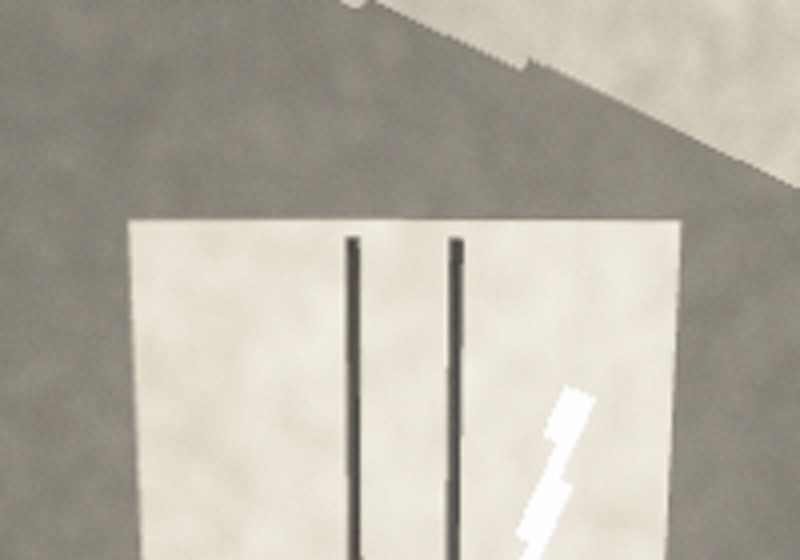

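```bash
python3 - <<'E'
import pickle
from h import *
o,c=pickle.load(open("iw.pkl","rb"))
g=cv2.cvtColor(c["color"],cv2.COLOR_BGR2GRAY)
print(g[158,295:348]);print(g[168,295:348]);print(g[200,295:348])
E
```

```text
[226 227 226 225 225 195 172 183 187 191 190 193 151  97  78 167 217 224
 224 224 226 227 229 231 230 231 229 231 230 230 230 229 231 229 230 229
 150  85  80  87 152 189 194 192 192 195 217 230 234 234 235 234 232]
[ 99  97  97  96  95  96 168 186 189 187 186 189 151 109  98  97 101  98
  99  96  99 100  98 100  99 100  97 101 100  98  98 100  97 100  98 100
  95  95  97  99 159 184 190 191 192 192 149 110  99  97  98 100 102]
[ 89  88  91  88  87  91 118 169 180 182 180 183 170 115  89  92  91  91
  88  88  92  88  88  87  87  91  90  89  88  91  90  90  91  90  89  86
  89  86  89 101 163 182 182 182 182 173 113  90  91  91  89  93  93]
```

```bash
python3 - <<'E'
import pickle
from h import *
o,c=pickle.load(open("iw.pkl","rb"))
for r,l,rr in((158,307.1,334.8),(168,307.1,334.3),(200,307.8,334.2)):
    q=ray(c,[(l,r),(rr,r)],.083,o);print(q.round(4).tolist(),np.linalg.norm(q[0]-q[1])*1e3)
q=ray(c,[(308.2,145),(333.5,145)],.058,o);print("lines",np.linalg.norm(q[0]-q[1])*1e3)
E
python3 go.py .5601 .1211 .154 0.405
```

```text
[[0.527, 0.1825, 0.083], [0.5378, 0.1871, 0.083]] 11.750084550140405
[[0.5286, 0.1786, 0.083], [0.5393, 0.1832, 0.083]] 11.618814931036788
[[0.5342, 0.166, 0.083], [0.5448, 0.1705, 0.083]] 11.539570860961927
lines 12.376109420877356
t 12.975 pos [0.5604 0.1216 0.1544] rot [-3.1415 -0.0042  0.4042] F [-0.4  1.2  1.3] w 0.0239 q [ 0.15  0.51  1.59  0.    1.03 -0.26]
tool shift mm [-0.5  0.3  0.4] rot [-0.    -0.004 -0.001]
```

Request:
move_arm(rows="0 0 0 0 0 0; 0 0 0 0 0 0; 0 0 0 0 0 0; 0 0 0 0 0 0; 0 0 0 0 0 0; 0 0 0 0 0 0; 0 0 0 0 0 0; 0 0 0 0 0 0; 0 0 0 0 0 0; 0 0 0 0 0 0; 0 0 0 0 0 0; 0 0 0 0 0 0")

```text
time_s: 14.48
ee_pos: [0.5604, 0.1216, 0.1544]
eef_rot: [-3.141, -0.004, 0.404]
force: [-1.1, 1.1, 1.9]
grip_width: 0.0237
```

```bash
python3 go.py .5601 .1211 .154 0.405; python3 - <<'E'
from station import ctrl
print(ctrl.hand_in())
E
```

```text
t 14.475 pos [0.5604 0.1216 0.1544] rot [-3.1415 -0.0042  0.4042] F [-1.1  1.1  1.9] w 0.0237 q [ 0.15  0.51  1.59  0.    1.03 -0.26]
tool shift mm [-0.5  0.3  0.4] rot [-0.    -0.004 -0.001]
the job is handed in; nothing more can be done
None
```

I swung the collar by its lever pin round to the locked mark, then closed the gripper on both tweezer pads to the marked gap. I handed the job in at about 14.5 s with the tweezers still held squeezed; the hand-in gave no verdict.

- **Collar:** my first pull went about 0.05 rad past the mark, so I eased it back. After release, the pointer and pin measured about 0.01–0.03 rad from the mark, within the 0.1 rad allowed, and the last top view shows the lever in line with it.
- **Tip gap:** the wrist camera gave 11.5–11.75 mm. The same picture read the two gauge lines as 12.4 mm apart (really 12), so that measurement is off by a few tenths of a mm. The gripper opening settled from 24.5 to 23.7 mm, against the nominal 24 mm. I held that for 1.5 s with no further drift.
- **Not measured:** I had no direct reading of the contact force on each arm; I take it from the opening and the spring figures given.
- **Other objects:** the meter and jar had not shifted in the last scene picture. The spool was last in view before the final approach, and nothing passed near it after that.

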